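# Unlock the biscuit press and park its locking pin

## Robot

A 6-joint arm with a two-finger parallel gripper is mounted at the origin on the work surface. World frame = base frame: x ahead of the robot, y to its left, z up, the work surface at z = 0. Lengths are in m, angles in rad, forces in N, time in s.
With the tool pointing down it reaches from about 0.3 to 0.85 m from the base axis. Payload 4.2 kg.
Tool frame: the origin (TCP) lies midway between the tips of the shut fingers; the grasp point (between the pads) lies behind it (arm.grasp_offset is the z of the grasp point in the tool frame, in m); z points along the fingers, y is the line along which they close (so a half turn about z gives the same grasp; the last joint's range is limited). The gripper opens to 91 mm and grips with 3 to 60 N. Pads are 32 mm wide; open, the fingers measure 118 mm over their backs; the gripper's body (76 mm by 178 mm) begins 60 mm behind the grasp point.
Start: joints at [-1.248, 0.32, 1.565, -0, 1.257, -0.02], TCP at [0.193, -0.542, 0.214] pointing down, gripper open.
Joint ranges: [-3.11, 3.11], [-0.84, 2.01], [0.21, 2.61], [-1.34, 4.49], [0.05, 2.63], [-2.56, 2.56]. Speed limits (rad/s): [2.57, 2.57, 3.14, 3.14, 3.14, 3.14].

## Interface

Orientations are given as a 3x3 rotation matrix whose columns are the frame's x, y, z axes.
In Python, from plant import arm gives the robot as it stands.
- The arm moves only by the shell command python3 -m pendant 'ROWS'. ROWS is JSON, a list of rows, each an object with "grip": the finger opening in mm, from 0 to 91.2; "offset": the shift along the tool's x, y, z in mm, a list of three; "turn": the turn about the tool's z in degrees. A call has 1 to 5 rows; each row shifts and turns the commanded pose from where the row before left it, along the tool's axes as they then stand; what a row does not reach is not made up. A row lasts 1/12 s, in which the tool goes at most 41.7 mm and 7.16 degrees, less where a joint would pass 70% of its speed; a pose out of reach is approached as far as the arm can. A call is refused whole if a number of a shift passes 41.7 or a number of a turn 7.16, either way. A call with a gripper value outside its range is refused whole. The fingers move at their own pace and stop on an object; the grip force is fixed at half the most. Time passes only in rows, so rows that do not move let the fingers close. It gives the time, the measured TCP pose, the force, the opening and the grip force at its end, in the units of the state.
- arm.state(): the state, without advancing time (a new reading comes with each control period).
- arm.get_image(name): name is "side" or "top" or "wrist"; returns (picture, depth): 384x512x3 uint8, red, green, blue; 384x512 float32, m along the optical axis (not along the pixel's ray), 0 where there is no reading.
- arm.camera_params(name): a dict with "mtx" (3x3 intrinsics, pixels), "R" (3x3) and "t" (3): a world point X has camera coordinates R X + t; the wrist camera has in their place "hand_eye" (4x4, takes a point from camera to tool coordinates, whose origin is the TCP and whose axes are the flange's). Camera axes: x right, y down, z forward; pixel columns grow to the right and rows downward; lengths in m; the calibration is good to about 2 mm. The wrist camera is an equidistant fisheye: a pixel r from the principal point sees the ray r / f radians off the axis. A picture is of the moment at which its call begins: read the wrist's pose just before it. camera_params takes no time and is no camera call.
- arm.job_done(): hands the job in; it is judged then, once.
The state is a dict: "time": time; "q": joint angles; "dq": joint speeds; "tau": joint torques, N m; "tool_pos": TCP position; "tcp_rot": TCP orientation; "ft_force": force on the tool from outside, world axes, zero at the start; "moment": the same for the moment, N m; "finger_gap": opening from 0.0 (shut) to 1.0 (fully open); "grasp_force": force on a finger pad.
Only numpy, scipy, OpenCV 4.12 (cv2) and the standard library are available. Lean on these libraries where they do the work, as an engineer would, in place of code of your own. Each camera call takes 0.05 s, during which the arm holds its last target. There are 200 camera calls.

## Task

The biscuit press on the worktop is locked by a pin through its two cheeks, under the lever. Draw the pin out by its handle and lay it flat on the wooden board (do not drop it), let go so that you can take it again by its bare shank, and park it in the side notch of the metal rack: the handle goes in sideways under the roof and comes to rest behind the lip, with the shank sticking out of the open end. Then push the press lever down to its stop, hold it there for a moment, and let it spring back up; leave the other kitchen things alone.

Things in the scene. Friction and masses are not known exactly. Their poses are not given: they have to be found in the camera images.
- press: Fixed grey press. Origin: centre of its underside, z up; lever points along its -x. Base 260 x 130 x 14 mm. Two upright cheeks, x=-30 to +30 mm, tops 130 mm up, outer faces at y=-32 and +32, inner at -20 and +20. The lever bar (34 mm wide, 110 to 126 mm above the worktop) runs along x between the cheeks, just over the pin, from its pivot at x=+90 to the black pad at x=-115.
- press_bore (a point): Mouth of the bore on the press's -y cheek, on its axis, 100 mm above the worktop; axes as the press's. The round 16 mm bore runs along y through both 12 mm cheeks. The pin is drawn out along -y.
- lever (a joint): Lever angle, rad: 0 = up (its spring holds it there), grows as the pad is pushed down, stop at 0.24, where the pad stands 49 mm lower. It needs about 6 N at the pad to start and 13 N at the stop. The pin blocks it while in the bores.
- lever_pad (a point): Centre of the top face of the black lever pad (50 x 60 x 16 mm), 126 mm above the worktop when up; it moves with the lever about a level axis along the press's y, 205 mm away towards the press's +x.
- pin: Loose pin, 0.2 kg, 140 mm: square wooden handle 26 x 26 x 60 mm, round steel shank 14 mm thick, 80 mm long. Origin on the axis at the shoulder between them; y along the pin, shank to +y; x, z square to the handle's faces. At the start fully home: shoulder against the -y cheek, only the handle outside. Centre of mass in the handle, 17 mm from the shoulder; laid down, its axis is level, 13 mm up.
- pin_handle (a point): Centre of the pin's wooden handle.
- pin_tip (a point): Free end of the pin's shank, on the axis.
- board: Fixed plain plywood chopping board 220 (x) x 200 (y) x 12 mm; origin: centre of its underside.
- rack: Fixed aluminium rack, origin at the worktop under the notch, z up. Block x=-30 to +24, y=-46 to +34 mm, 114 high, on a foot 90 x 105 x 8. Notch open to +x and +y; back wall face at x=-18, end wall face at y=-36, floor 60 mm up, roof from 104 to 114 mm up. At its mouth a 6 mm high lip, x=+18 to +24: the handle goes in along -x, raised 6 to 18 mm, then is lowered behind the lip.
- rack_notch (a point): Where the centre of the pin's handle belongs when parked (13 mm above the notch floor, 73 mm above the worktop), with the pin's y axis along the rack's y, shank towards the rack's +y. Axes as the rack's.
- butter_dish: Bystander: white covered butter dish 100 x 170 x 84 mm; origin under its centre.
- biscuit0: Bystander: round brown biscuit, 76 mm diameter, 20 mm high; origin under its centre.
- biscuit1: Bystander: round brown biscuit like the other.
Mind the look-alikes: they are no part of the job. There is more than one size of the pin; the one meant has the size given above. What is shaped like the rack but red is not meant.

How it is judged:
By the outcome, as a careful person would: the job done as asked, in the order asked, and still so for the second after the job is handed in, with the robot touching nothing.
It also fails if it takes over 72 s, if anything falls off the work surface, if the arm or the gripper's body presses on something with over 40 N, if the wrist force passes 120 N, or if a joint passes its speed limit or range.

## Working session

There is one attempt and no reset: what is moved stays moved. The work goes in short steps, Python scripts to look and compute and a shell command to move; the robot and the scene stay as the last step left them, time stands still between calls to the robot, and variables do not carry over. Pictures are saved under pics/ and viewed, at most 10 in all, crops included, and the job is handed in when it is done.

```bash
ls; mkdir -p pics; python3 - <<'E'
from plant import arm
import cv2,numpy as np
np.set_printoptions(precision=4,suppress=True)
for n in("side","top","wrist"):
    s=arm.state();im,d=arm.get_image(n);np.savez(f"pics/{n}0.npz",im=im,d=d,pos=s["tool_pos"],rot=s["tcp_rot"])
    cv2.imwrite(f"pics/{n}0.png",im[:,:,::-1]);p=arm.camera_params(n)
    print(n,{k:np.round(v,3).tolist() for k,v in p.items()},(d>0).mean())
a=np.hstack([cv2.imread("pics/side0.png"),cv2.imread("pics/top0.png")])
print(arm.state(),arm.grasp_offset)
E
```

```text
pics
side {'mtx': [[378.403, 0.0, 256.147], [0.0, 378.403, 194.15], [0.0, 0.0, 1.0]], 'R': [[-0.955, -0.297, 0.016], [-0.181, 0.537, -0.824], [0.236, -0.79, -0.566]], 't': [0.536, 0.144, 1.095]} 0.9958343505859375
top {'mtx': [[359.209, 0.0, 255.089], [0.0, 359.209, 188.753], [0.0, 0.0, 1.0]], 'R': [[-0.068, -0.998, 0.004], [-0.976, 0.065, -0.208], [0.207, -0.017, -0.978]], 't': [0.091, 0.574, 0.939]} 0.9960683186848959
wrist {'mtx': [[297.319, 0.0, 256.608], [0.0, 297.319, 190.047], [0.0, 0.0, 1.0]], 'hand_eye': [[0.0, -0.961, -0.276, 0.078], [1.0, 0.0, -0.001, -0.0], [0.001, -0.276, 0.961, -0.17], [0.0, 0.0, 0.0, 1.0]]} 0.9948374430338541
{'time': 0.15, 'q': array([-1.248 ,  0.3201,  1.5654,  0.    ,  1.2574, -0.02  ]), 'dq': array([ 0.0003, -0.0012, -0.0053, -0.0012, -0.0005, -0.0015]), 'tau': array([  0.0005, -41.2772, -23.2155,   0.0727,   0.0434,  -0.0001]), 'tool_pos': array([ 0.1931, -0.5412,  0.2133]), 'tcp_rot': array([[ 0.9418,  0.3361, -0.0004],
       [ 0.3361, -0.9418,  0.0013],
       [ 0.    , -0.0014, -1.    ]]), 'ft_force': array([-0.6698, -0.3266,  0.0069]), 'moment': array([ 0.0081,  0.0536, -0.0112]), 'grasp_force': 0.0, 'finger_gap': 0.9987741314324182} -0.0188
```

View pics/top0.png

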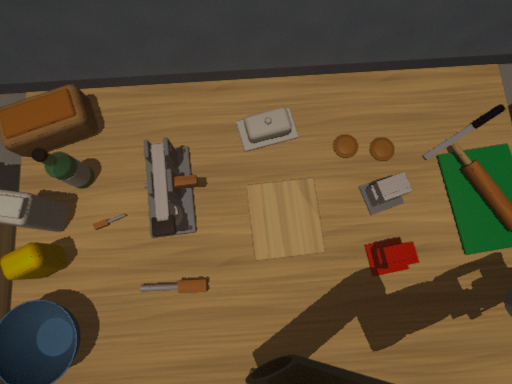

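View pics/side0.png

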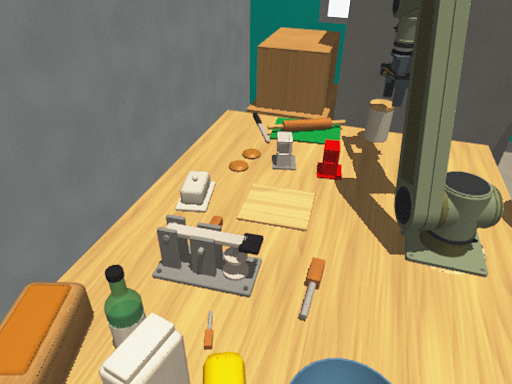

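The top view shows the following:
- Press at about (168,190), with its pad at (162,225) towards the robot.
- Board at (285,218).
- Grey rack at (385,192). A red look-alike sits at (392,257).

Pin candidates:
- Orange handle in the press at (186,181), partly hidden in the side view at (216,223).
- Large loose pin at (175,287).
- Small pin at (110,221).

I choose the one in the press, since only its handle is outside the cheek. I'll measure it and crop it.

```bash
cat > h.py <<'E'
import numpy as np,cv2
from plant import arm
np.set_printoptions(precision=4,suppress=True)
P={n:{k:np.array(v) for k,v in arm.camera_params(n).items()} for n in("side","top","wrist")}
def load(f): return np.load(f)
def grab(n,f):
    s=arm.state();im,d=arm.get_image(n);np.savez(f"pics/{f}.npz",im=im,d=d,pos=s["tool_pos"],rot=s["tcp_rot"])
    cv2.imwrite(f"pics/{f}.png",im[:,:,::-1]);return np.load(f"pics/{f}.npz")
def rays(n,uv,D=None):
    """origin and unit-depth directions (world) for pixels Nx2"""
    p=P[n];K=p["mtx"];uv=np.atleast_2d(uv).astype(float)
    a=(uv-K[:2,2])/K[0,0]
    if n=="wrist":
        r=np.linalg.norm(a,axis=1,keepdims=True);a=a*np.tan(r)/np.maximum(r,1e-9)
        c=np.c_[a,np.ones(len(a))];H=p["hand_eye"];R=D["rot"]
        return D["pos"]+R@H[:3,3],c@H[:3,:3].T@R.T
    return -p["R"].T@p["t"],np.c_[a,np.ones(len(a))]@p["R"]
def plane(n,uv,z,D=None):
    o,d=rays(n,uv,D);return o+d*((z-o[2])/d[:,2])[:,None]
def pts(n,D,mask=None):
    if mask is None: mask=np.ones(D["d"].shape,bool)
    v,u=np.nonzero(mask&(D["d"]>0));o,d=rays(n,np.c_[u,v],D);return o+d*D["d"][v,u][:,None],np.c_[u,v]
def tri(o1,d1,o2,d2):
    A=np.c_[d1,-d2];s=np.linalg.lstsq(A,o2-o1,rcond=None)[0];a=o1+d1*s[0];b=o2+d2*s[1];return (a+b)/2,np.linalg.norm(a-b)
def hsv(D): return cv2.cvtColor(D["im"],cv2.COLOR_RGB2HSV)
def show(f,im,k): cv2.imwrite(f"pics/{f}.png",cv2.resize(im[:,:,::-1],None,fx=k,fy=k,interpolation=cv2.INTER_CUBIC))
E
python3 - <<'E'
from h import *
T=load("pics/top0.npz");S=load("pics/side0.npz")
X,uv=pts("top",T)
for nm,(u,v) in dict(pad=(162,225),handle=(186,181),board=(285,218),rack=(390,187),rackfoot=(375,200),butter=(268,125),b0=(345,146),b1=(382,149),big=(190,286),table=(230,280)).items():
    i=np.where((uv[:,0]==u)&(uv[:,1]==v))[0]; print(nm,X[i])
a=T["im"][125:245,130:260];b=T["im"][155:275,345:435];c=S["im"][120:180,260:350]
A=cv2.resize(a,None,fx=3,fy=3,interpolation=2);B=cv2.resize(b,None,fx=3,fy=3,interpolation=2)
cc=cv2.resize(S["im"][120:180,265:350],(340,240),interpolation=2);dd=cv2.resize(S["im"][205:295,145:270],(330,240),interpolation=2)
out=np.zeros((600,800,3),np.uint8);out[:360,:390]=A;out[:360,400:670]=B;out[360:,:340]=cc;out[360:,400:730]=dd
cv2.imwrite("pics/crop1.png",out[:,:,::-1])
E
```

```text
pad [[0.4868 0.2949 0.1283]]
handle [[0.6016 0.2344 0.1103]]
board [[ 0.498  -0.0284  0.011 ]]
rack [[ 0.5484 -0.3013  0.1145]]
rackfoot [[ 0.5263 -0.2791  0.0524]]
butter [[0.7618 0.0028 0.0666]]
b0 [[ 0.6996 -0.2241  0.0191]]
b1 [[ 0.6827 -0.3325  0.0199]]
big [[0.3287 0.2452 0.0346]]
table [[0.336  0.1388 0.003 ]]
```

View pics/crop1.png

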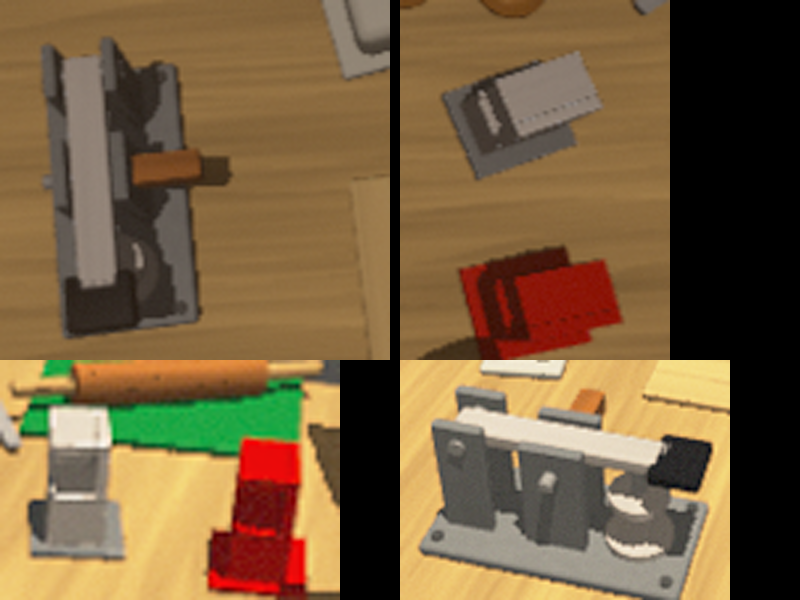

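The crop at (165,165) shows an orange handle against the press's right-hand cheek, with the shank tip out of the far cheek at (45,183), so this is the pin meant. The grey rack at (545,100) has its open end to the left. I'll move the wrist camera over the rack for a closer view.

```bash

python3 -m pendant '[{"grip":91,"offset":[0,0,-25],"turn":-7},{"grip":91,"offset":[0,0,-25],"turn":-7},{"grip":91,"offset":[0,0,-25],"turn":-7},{"grip":91,"offset":[0,0,-25],"turn":-7},{"grip":91,"offset":[0,0,-20],"turn":-7}]' >/dev/null
python3 -m pendant '[{"grip":91,"offset":[0,0,0],"turn":-7},{"grip":91,"offset":[0,0,0],"turn":-7},{"grip":91,"offset":[0,0,0],"turn":-7},{"grip":91,"offset":[0,0,0],"turn":-7},{"grip":91,"offset":[0,0,0],"turn":-7}]' 
python3 -m pendant '[{"grip":91,"offset":[13,38,0],"turn":0},{"grip":91,"offset":[13,38,0],"turn":0},{"grip":91,"offset":[13,38,0],"turn":0},{"grip":91,"offset":[13,38,0],"turn":0},{"grip":91,"offset":[13,38,0],"turn":0}]' >/dev/null
python3 -m pendant '[{"grip":91,"offset":[13,38,0],"turn":0},{"grip":91,"offset":[13,38,0],"turn":0},{"grip":91,"offset":[13,38,0],"turn":0},{"grip":91,"offset":[13,38,0],"turn":0},{"grip":91,"offset":[13,38,0],"turn":0}]' >/dev/null
python3 -m pendant '[{"grip":91,"offset":[0,0,0],"turn":0},{"grip":91,"offset":[0,0,0],"turn":0}]'
python3 - <<'E'
from h import *
D=grab("wrist","w1");show("w1b",D["im"],1.5)
E
```

```text
time: 0.98
tool_pos: [0.1932, -0.5414, 0.3336]
tcp_rot: [[0.0, 1.0, -0.0], [1.0, -0.0, 0.001], [0.001, -0.0, -1.0]]
ft_force: [0.5, 0.3, 0.6]
finger_gap: 0.997
grasp_force: 0.0
time: 1.98
tool_pos: [0.5758, -0.4126, 0.3319]
tcp_rot: [[0.003, 1.0, -0.002], [1.0, -0.003, 0.001], [0.001, -0.002, -1.0]]
ft_force: [-0.0, 0.2, -0.2]
finger_gap: 0.996
grasp_force: 0.0
```

View pics/w1b.png

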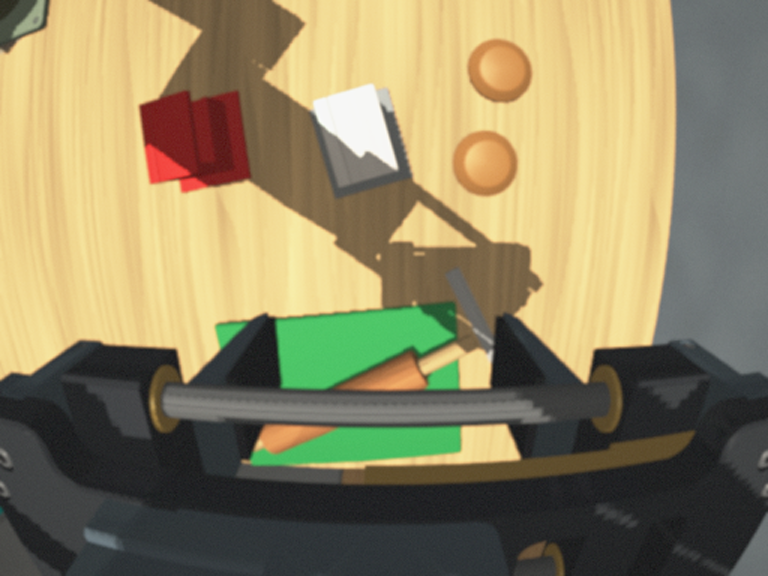

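The wrist view (right is +x, up is +y) shows the rack roof at (355,130) and the red look-alike at (195,140). The biscuits are at (485,160) and (500,70). I'll fit the rack, press and handle from measured edges and depth.

```bash
python3 - <<'E'
from h import *
T=load("pics/top0.npz");S=load("pics/side0.npz");W=load("pics/w1.npz")
C={"top":T,"side":S,"wrist":W}
def rect(Xy):
    (c,s,a)=cv2.minAreaRect((Xy*1000).astype(np.float32));return np.round(c,1),np.round(s,1),round(a,1)
rc={}
for n,D in C.items():
    X,uv=pts(n,D);h=hsv(D)[uv[:,1],uv[:,0]]
    m=(abs(X[:,0]-.56)<.1)&(abs(X[:,1]+.28)<.09)&(h[:,1]<90)
    roof=m&(abs(X[:,2]-.113)<.008);print(n,"roof",roof.sum(),np.median(X[roof,2]) if roof.sum() else 0, rect(X[roof,:2]) if roof.sum()>5 else "")
    rc[n]=X[m&(X[:,2]>.012)&(X[:,2]<.2)]
    foot=m&(abs(X[:,2]-.008)<.006);
    print("table z",np.median(X[(abs(X[:,2])<.02)&(abs(X[:,0]-.5)<.15)&(abs(X[:,1]+.2)<.2),2]))
# handle
for n in("top","side"):
    D=C[n];H=hsv(D);X,uv=pts(n,D);h=H[uv[:,1],uv[:,0]]
    m=(h[:,0]<14)&(h[:,1]>120)&(abs(X[:,0]-.6)<.06)&(abs(X[:,1]-.23)<.06)&(X[:,2]>.06)
    x=X[m];print(n,"handle",m.sum(),x.min(0),x.max(0),rect(x[:,:2]),"uv",rect(uv[m]/1000.))
    top=x[x[:,2]>np.percentile(x[:,2],90)-.005];print(" top face",len(top),np.median(top,0),rect(top[:,:2]))
    # press: grey things
    g=(h[:,1]<80)&(abs(X[:,0]-.6)<.2)&(abs(X[:,1]-.28)<.09)
    b=X[g&(abs(X[:,2]-.014)<.006)];print(" base",len(b),rect(b[:,:2]))
    p=X[(h[:,2]<60)&(abs(X[:,0]-.49)<.06)&(abs(X[:,1]-.295)<.06)&(abs(X[:,2]-.126)<.006)];print(" pad",len(p),rect(p[:,:2]) if len(p)>5 else "")
    l=X[g&(abs(X[:,2]-.126)<.003)&(X[:,0]>.53)];print(" lever",len(l),rect(l[:,:2]) if len(l)>5 else "")
for n in rc:
    x=rc[n];print(n);
    for z in np.arange(.01,.12,.01):
        k=x[(x[:,2]>=z)&(x[:,2]<z+.01)];print(round(z,2),len(k),k.min(0)[:2] if len(k) else"",k.max(0)[:2] if len(k) else "")
E
```

```text
top roof 626 0.1148764039432536 (array([ 551.2, -313.1]), array([54. , 80.9]), 15.6)
table z 0.002227021690397679
side roof 166 0.11216232747788818 (array([ 546.7, -309.7]), array([52.3, 86.6]), 14.7)
table z -0.00013490728423770637
wrist roof 2510 0.11298133907960489 (array([ 550.1, -310.6]), array([54.8, 80.7]), 15.6)
table z -0.0007736477052236457
top handle 201 [0.591  0.2057 0.0867] [0.6182 0.2686 0.1169] (array([604.8, 237.3]), array([26.6, 62.8]), 1.3) uv (array([185.1, 180.6]), array([11.4, 23.3]), 83.7)
 top face 154 [0.6053 0.237  0.1109] (array([605.9, 237.1]), array([26.3, 61.5]), 3.8)
 base 1340 (array([600.3, 299.7]), array([256.2, 129.2]), 3.4)
 pad 383 (array([489.4, 292.7]), array([54.2, 60. ]), 1.6)
 lever 855 (array([617.9, 300.3]), array([176.5,  63.9]), 2.1)
side handle 38 [0.5889 0.2117 0.097 ] [0.6143 0.2472 0.1111] (array([601.1, 229.7]), array([34.8, 25.7]), 86.6) uv (array([215.5, 220. ]), array([ 8., 11.]), 90.0)
 top face 33 [0.6003 0.2311 0.1088] (array([601.1, 229.7]), array([34.8, 25.7]), 86.6)
 base 1882 (array([598.4, 304.7]), array([258., 133.]), 3.7
[... 539 characters left out ...]
-0.3529] [ 0.5659 -0.2691]
0.11 610 [ 0.5147 -0.357 ] [ 0.5868 -0.2677]
side
0.01 29 [ 0.5143 -0.2795] [ 0.5625 -0.2658]
0.02 32 [ 0.511  -0.2824] [ 0.5629 -0.2655]
0.03 35 [ 0.5109 -0.2812] [ 0.5624 -0.2621]
0.04 36 [ 0.5123 -0.2812] [ 0.567  -0.2616]
0.05 109 [ 0.5125 -0.3433] [ 0.5745 -0.2662]
0.06 55 [ 0.5136 -0.3448] [ 0.5814 -0.2664]
0.07 10 [ 0.5142 -0.3357] [ 0.5825 -0.2735]
0.08 9 [ 0.5152 -0.2839] [ 0.5241 -0.2749]
0.09 7 [ 0.5156 -0.286 ] [ 0.525  -0.2744]
0.1 30 [ 0.5157 -0.3026] [ 0.5623 -0.2624]
0.11 145 [ 0.5134 -0.3537] [ 0.5808 -0.2627]
wrist
0.01 0  
0.02 0  
0.03 0  
0.04 0  
0.05 0  
0.06 0  
0.07 0  
0.08 0  
0.09 0  
0.1 0  
0.11 2510 [ 0.5142 -0.3556] [ 0.5865 -0.2659]
```

```bash

python3 -m pendant '[{"grip":91,"offset":[38,2,0],"turn":-3.6},{"grip":91,"offset":[38,2,0],"turn":0},{"grip":91,"offset":[38,2,0],"turn":0},{"grip":91,"offset":[38,2,0],"turn":0},{"grip":91,"offset":[38,2,0],"turn":0}]' >/dev/null
python3 -m pendant '[{"grip":91,"offset":[38,4,0],"turn":0},{"grip":91,"offset":[38,4,0],"turn":0},{"grip":91,"offset":[38,4,0],"turn":0},{"grip":91,"offset":[38,4,0],"turn":0},{"grip":91,"offset":[38,4,0],"turn":0}]' >/dev/null
python3 -m pendant '[{"grip":91,"offset":[38,4,0],"turn":0},{"grip":91,"offset":[38,4,0],"turn":0},{"grip":91,"offset":[38,4,0],"turn":0},{"grip":91,"offset":[0,0,0],"turn":0},{"grip":91,"offset":[0,0,0],"turn":0}]'
python3 - <<'E'
from h import *
D=grab("wrist","w2");show("w2b",D["im"],1.5)
X,uv=pts("wrist",D);h=hsv(D)[uv[:,1],uv[:,0]]
def rect(Xy):
    (c,s,a)=cv2.minAreaRect((Xy*1000).astype(np.float32));return np.round(c,1),np.round(s,1),round(a,1)
m=(h[:,0]<14)&(h[:,1]>120)&(abs(X[:,0]-.6)<.06)&(abs(X[:,1]-.23)<.06)&(X[:,2]>.105)&(X[:,2]<.125)
print(m.sum(),np.median(X[m],0) if m.any() else"",rect(X[m,:2]),rect(uv[m]/1000.))
p=(h[:,2]<60)&(abs(X[:,0]-.49)<.06)&(abs(X[:,1]-.295)<.06)&(abs(X[:,2]-.126)<.008);print("pad",p.sum(),np.median(X[p],0),rect(X[p,:2]))
E
```

```text
time: 3.28
tool_pos: [0.5897, 0.0818, 0.3342]
tcp_rot: [[-0.058, 0.998, 0.0], [0.998, 0.058, -0.001], [-0.001, 0.0, -1.0]]
ft_force: [-0.2, 0.1, -0.1]
finger_gap: 0.996
grasp_force: 0.0
758 [0.6057 0.2395 0.1096] (array([604.1, 239.5]), array([25. , 59.7]), 3.4) (array([274.5,  49.5]), array([43., 19.]), 90.0)
pad 115 [0.4946 0.268  0.1227] (array([482.2, 276.5]), array([30.8, 56. ]), 61.9)
```

View pics/w2b.png

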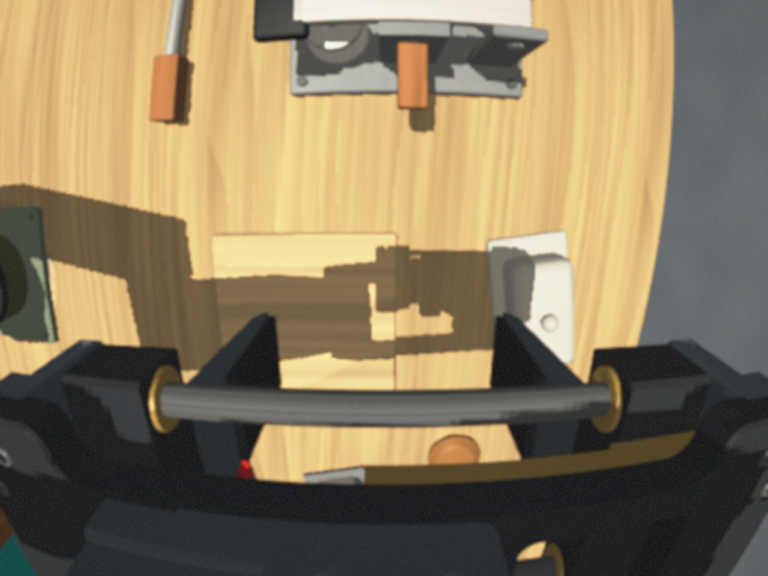

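The wrist view shows the orange handle at (413,75) against the press, the board at (305,310) and the butter dish at (535,290). The handle centre is at about (604.5, 238) mm with its top near 110 mm, and two views agree on this. Next I'll reach for it.

```bash

python3 -m pendant '[{"grip":91,"offset":[38,6,0],"turn":0},{"grip":91,"offset":[38,6,0],"turn":0},{"grip":91,"offset":[38,6,0],"turn":0},{"grip":91,"offset":[38,6,0],"turn":0},{"grip":91,"offset":[1,0,10],"turn":0}]' >/dev/null
python3 -m pendant '[{"grip":91,"offset":[0,0,38],"turn":0},{"grip":91,"offset":[0,0,38],"turn":0},{"grip":91,"offset":[0,0,38],"turn":0},{"grip":91,"offset":[0,0,38],"turn":0},{"grip":91,"offset":[0,0,38],"turn":0}]' >/dev/null
python3 -m pendant '[{"grip":91,"offset":[0,0,15],"turn":0},{"grip":91,"offset":[0,0,14],"turn":0},{"grip":91,"offset":[0,0,10],"turn":0},{"grip":91,"offset":[0,0,0],"turn":0},{"grip":91,"offset":[0,0,0],"turn":0}]'
python3 - <<'E'
from h import *
s=arm.state();print(s["tool_pos"],s["ft_force"])
a=grab("side","s2");b=grab("wrist","w3")
show("c3",np.hstack([a["im"][170:300,130:290],b["im"][0:130,176:336]]),2.4)
E
```

```text
time: 4.58
tool_pos: [0.6062, 0.2342, 0.0952]
tcp_rot: [[-0.055, 0.998, 0.0], [0.998, 0.055, -0.0], [-0.0, 0.0, -1.0]]
ft_force: [0.7, 0.7, -0.5]
finger_gap: 0.994
grasp_force: 0.0
[0.6062 0.2342 0.0952] [ 0.6628  0.725  -0.5379]
```

View pics/c3.png

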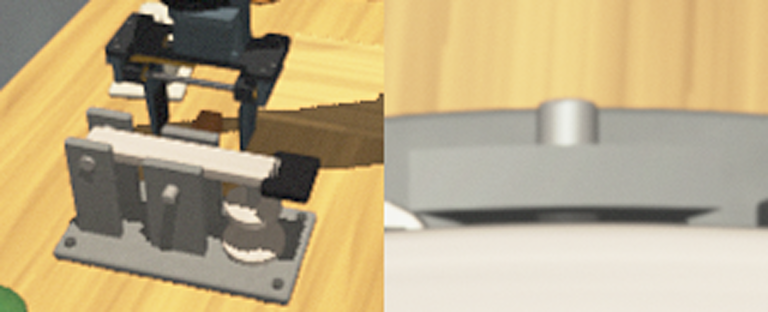

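The side crop shows the fingers straddling the orange handle at (208,122), clear of the cheeks. The tip is visible in the far cheek at (170,190). I'll lower slightly and grip.

```bash

python3 -m pendant '[{"grip":91,"offset":[0,-1.5,6],"turn":0},{"grip":91,"offset":[0,0,0],"turn":0},{"grip":40,"offset":[0,0,0],"turn":0},{"grip":15,"offset":[0,0,0],"turn":0},{"grip":15,"offset":[0,0,0],"turn":0}]'
python3 -m pendant '[{"grip":15,"offset":[0,0,0],"turn":0},{"grip":15,"offset":[0,0,0],"turn":0},{"grip":15,"offset":[0,0,0],"turn":0},{"grip":15,"offset":[0,0,0],"turn":0},{"grip":15,"offset":[0,0,0],"turn":0}]'
```

```text
time: 5.1
tool_pos: [0.6044, 0.2358, 0.0892]
tcp_rot: [[-0.057, 0.998, 0.0], [0.998, 0.057, 0.0], [0.0, 0.0, -1.0]]
ft_force: [-0.1, -0.0, -0.3]
finger_gap: 0.81
grasp_force: 0.0
time: 5.52
tool_pos: [0.6043, 0.2356, 0.0889]
tcp_rot: [[-0.057, 0.998, 0.0], [0.998, 0.057, -0.0], [-0.0, 0.0, -1.0]]
ft_force: [-0.1, -1.4, 0.5]
finger_gap: 0.443
grasp_force: 0.0
```

```bash

python3 -m pendant '[{"grip":15,"offset":[0,0,0],"turn":0},{"grip":15,"offset":[0,0,0],"turn":0},{"grip":15,"offset":[0,0,0],"turn":0},{"grip":15,"offset":[0,0,0],"turn":0},{"grip":15,"offset":[0,0,0],"turn":0}]'
python3 -m pendant '[{"grip":15,"offset":[-3,0,0],"turn":0},{"grip":15,"offset":[-6,0,0],"turn":0},{"grip":15,"offset":[-6,0,0],"turn":0}]'
```

```text
time: 5.93
tool_pos: [0.6043, 0.2356, 0.0889]
tcp_rot: [[-0.057, 0.998, 0.0], [0.998, 0.057, -0.0], [-0.0, 0.0, -1.0]]
ft_force: [-0.6, 0.0, 0.0]
finger_gap: 0.284
grasp_force: 30.0
time: 6.18
tool_pos: [0.605, 0.2204, 0.0885]
tcp_rot: [[-0.057, 0.998, -0.0], [0.998, 0.057, -0.0], [-0.0, -0.0, -1.0]]
ft_force: [0.6, 1.1, -2.0]
finger_gap: 0.282
grasp_force: 30.0
```

```bash

python3 -m pendant '[{"grip":15,"offset":[-15,0,0],"turn":0},{"grip":15,"offset":[-20,0,0],"turn":0},{"grip":15,"offset":[-20,0,0],"turn":0},{"grip":15,"offset":[-20,0,0],"turn":0},{"grip":15,"offset":[-20,0,0],"turn":0}]'
python3 -m pendant '[{"grip":15,"offset":[-10,0,0],"turn":0},{"grip":15,"offset":[0,0,0],"turn":0},{"grip":15,"offset":[0,0,0],"turn":0}]'
python3 - <<'E'
from h import *
T=load("pics/top0.npz");
H=hsv(T);im=T["im"].astype(int)
# board: pale wood, sample colour at centre
for n,f,c in(("top","top0",(285,218)),("wrist","w2",None)):
    D=load(f"pics/{f}.npz");X,uv=pts(n,D);m=(abs(X[:,2]-.012)<.0045)&(abs(X[:,0]-.5)<.14)&(abs(X[:,1]+.03)<.13)
    print(n,m.sum())
    g=np.zeros(D["d"].shape,np.uint8);g[uv[m,1],uv[m,0]]=255
    if n=="top":
        h=H[210:225,275:300].reshape(-1,3);w=H[270:280,220:240].reshape(-1,3);print(h.mean(0),w.mean(0))
        k=(H[:,:,2]>(h.mean(0)[2]+w.mean(0)[2])/2).astype(np.uint8)*255;k=cv2.morphologyEx(k,3,np.ones((5,5)));k=cv2.morphologyEx(k,2,np.ones((7,7)))
        cs=[c for c in cv2.findContours(k,0,2)[0] if cv2.pointPolygonTest(c,(285,218),False)>=0]
        for c in cs:
            w=plane("top",c[:,0,:],.012);r=cv2.minAreaRect((w[:,:2]*1000).astype(np.float32));print(r)
a=grab("side","s3");t=grab("top","t3")
show("c4",np.hstack([a["im"][150:310,140:340],t["im"][130:290,140:340]]),2)
s=arm.state();print(s["tool_pos"],s["ft_force"],s["moment"])
E
```

```text
time: 6.6
tool_pos: [0.6099, 0.123, 0.0886]
tcp_rot: [[-0.056, 0.998, -0.001], [0.998, 0.056, -0.002], [-0.002, -0.001, -1.0]]
ft_force: [0.7, 0.0, -1.5]
finger_gap: 0.284
grasp_force: 30.0
time: 6.85
tool_pos: [0.611, 0.115, 0.0889]
tcp_rot: [[-0.055, 0.998, -0.0], [0.998, 0.055, 0.0], [0.0, -0.0, -1.0]]
ft_force: [-0.2, 0.2, -1.8]
finger_gap: 0.285
grasp_force: 30.0
top 5132
[ 17.8133 127.9573 154.5227] [ 17.11  139.895 144.525]
wrist 10585
[0.611  0.1163 0.0889] [-0.9098  0.1522 -1.1188] [-0.0726 -0.0521  0.0105]
```

View pics/c4.png

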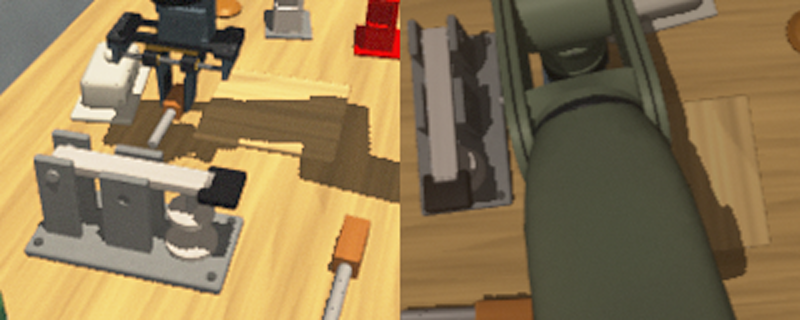

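The side crop shows the pin fully out, with the steel shank at (163,127) clear of the cheek and held level. The board is free at (745,170) in the top crop. I'll carry it over the board and lower it gently.

```bash

python3 -m pendant '[{"grip":15,"offset":[-20,-14,0],"turn":0},{"grip":15,"offset":[-36,-24,0],"turn":0},{"grip":15,"offset":[-36,-24,0],"turn":0},{"grip":15,"offset":[-36,-24,0],"turn":0},{"grip":15,"offset":[-34,-23,0],"turn":0}]' >/dev/null
python3 -m pendant '[{"grip":15,"offset":[-16,-12,0],"turn":0},{"grip":15,"offset":[0,0,15],"turn":0},{"grip":15,"offset":[0,0,20],"turn":0},{"grip":15,"offset":[0,0,15],"turn":0},{"grip":15,"offset":[0,0,0],"turn":0}]'
python3 -m pendant '[{"grip":15,"offset":[0,0,6],"turn":0},{"grip":15,"offset":[0,0,5],"turn":0},{"grip":15,"offset":[0,0,0],"turn":0}]'
python3 - <<'E'
from h import *
a=grab("side","s4");s=arm.state();print(s["tool_pos"],s["ft_force"],s["moment"])
show("c5",a["im"][120:260,200:370],4)
E
```

```text
time: 7.78
tool_pos: [0.5008, -0.0636, 0.0367]
tcp_rot: [[-0.058, 0.998, -0.005], [0.998, 0.058, 0.001], [0.001, -0.005, -1.0]]
ft_force: [-1.3, -0.1, -2.6]
finger_gap: 0.283
grasp_force: 30.0
time: 8.03
tool_pos: [0.5029, -0.0642, 0.0277]
tcp_rot: [[-0.057, 0.998, -0.0], [0.998, 0.057, -0.0], [-0.0, -0.0, -1.0]]
ft_force: [-1.2, 0.4, -2.7]
finger_gap: 0.28
grasp_force: 30.0
[ 0.503  -0.0643  0.0281] [ 0.3964  0.2112 -2.2995] [-0.0389 -0.1043 -0.0069]
```

View pics/c5.png

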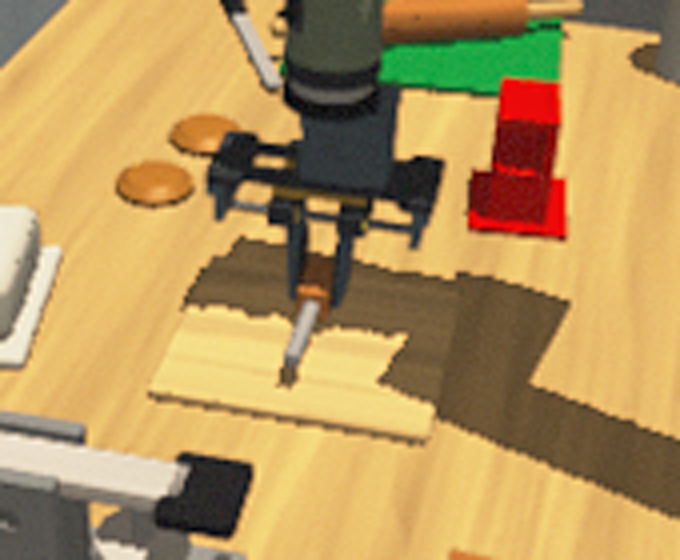

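The crop shows the pin held over the middle of the board, with the tip at (290,358) about 1 cm up. I'll lower in small steps.

```bash

python3 -m pendant '[{"grip":15,"offset":[0,0,4],"turn":0},{"grip":15,"offset":[0,0,3],"turn":0},{"grip":15,"offset":[0,0,1.5],"turn":0},{"grip":15,"offset":[0,0,0],"turn":0},{"grip":15,"offset":[0,0,0],"turn":0}]' | egrep 'pos|force'
python3 -m pendant '[{"grip":15,"offset":[0,0,1],"turn":0},{"grip":15,"offset":[0,0,1],"turn":0},{"grip":15,"offset":[0,0,0],"turn":0},{"grip":15,"offset":[0,0,0],"turn":0}]'| egrep 'pos|force'
```

```text
tool_pos: [0.5028, -0.0647, 0.0194]
ft_force: [0.5, 0.5, -2.4]
grasp_force: 30.0
tool_pos: [0.5028, -0.0647, 0.0175]
ft_force: [-0.1, -0.2, -2.7]
grasp_force: 30.0
```

```bash

for i in 1; do python3 -m pendant '[{"grip":15,"offset":[0,0,1],"turn":0},{"grip":15,"offset":[0,0,0],"turn":0},{"grip":15,"offset":[0,0,0],"turn":0}]'| egrep 'pos|ft_force'; done
python3 -m pendant '[{"grip":15,"offset":[0,0,1],"turn":0},{"grip":15,"offset":[0,0,0],"turn":0},{"grip":15,"offset":[0,0,0],"turn":0}]'| egrep 'pos|ft_force'
```

```text
tool_pos: [0.5028, -0.0646, 0.0173]
ft_force: [-2.3, -0.2, 5.7]
tool_pos: [0.5029, -0.0645, 0.0169]
ft_force: [-3.2, 1.4, 10.5]
```

Contact at TCP z = 17 mm. I'll release, then rise and look.

```bash

python3 -m pendant '[{"grip":60,"offset":[0,0,0],"turn":0},{"grip":60,"offset":[0,0,0],"turn":0},{"grip":60,"offset":[0,0,0],"turn":0},{"grip":60,"offset":[0,0,0],"turn":0},{"grip":60,"offset":[0,0,0],"turn":0}]'| egrep 'gap|ft_force'
python3 -m pendant '[{"grip":60,"offset":[0,0,-8],"turn":0},{"grip":60,"offset":[0,0,-20],"turn":0},{"grip":60,"offset":[0,0,-35],"turn":0},{"grip":60,"offset":[0,0,-40],"turn":0},{"grip":60,"offset":[-20,0,-40],"turn":0}]'| egrep 'gap|ft_force'
python3 -m pendant '[{"grip":60,"offset":[-30,0,0],"turn":0},{"grip":60,"offset":[-30,0,0],"turn":0},{"grip":60,"offset":[0,0,0],"turn":0},{"grip":60,"offset":[0,0,0],"turn":0}]'
python3 - <<'E'
from h import *
D=grab("wrist","w5");a=grab("side","s5")
X,uv=pts("wrist",D);h=hsv(D)[uv[:,1],uv[:,0]]
B=(abs(X[:,0]-.5)<.1)&(X[:,1]>-.13)&(X[:,1]<.08)
o=B&(h[:,0]<13)&(h[:,1]>130)&(X[:,2]>.018);s=B&(h[:,1]<60)&(X[:,2]>.015)
for m in(o,s):
    if m.sum()<8: print(m.sum());continue
    x=X[m];print(m.sum(),np.median(x,0),np.percentile(x[:,2],[5,95]),cv2.minAreaRect((x[:,:2]*1000).astype(np.float32)))
show("c6",np.hstack([D["im"][:192],a["im"][100:292]]),.78)
E
```

```text
ft_force: [0.2, -0.1, -0.0]
finger_gap: 0.622
ft_force: [1.1, -0.3, 0.1]
finger_gap: 0.66
time: 10.5
tool_pos: [0.5071, -0.1441, 0.1562]
tcp_rot: [[-0.054, 0.999, 0.0], [0.999, 0.054, 0.0], [0.0, 0.0, -1.0]]
ft_force: [-0.2, 1.1, -0.6]
finger_gap: 0.659
grasp_force: 0.0
76 [ 0.5063 -0.069   0.037 ] [0.0359 0.0383] ((503.0140686035156, -59.14637756347656), (23.167604446411133, 57.65791702270508), 3.313877582550049)
54100 [ 0.5013 -0.1174  0.2697] [0.2107 0.2852] ((506.9844970703125, -41.70289611816406), (176.5814971923828, 176.89755249023438), 89.99466705322266)
```

View pics/c6.png

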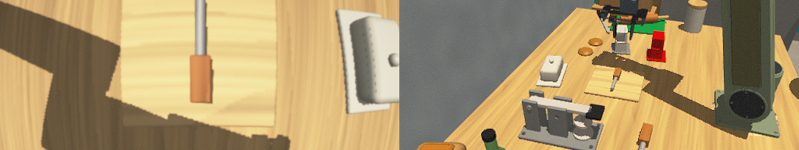

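The pin lies flat on the board: handle at about (201,78) and shank up to (200,10) in the left-hand view. I'll refine its axis before regrasping.

```bash
python3 - <<'E'
from h import *
D=load("pics/w5.npz");H=hsv(D);roi=np.zeros(H.shape[:2],bool);roi[0:150,225:290]=1
print(H[100,258],H[30,257],H[100,235],H[30,235])
X,uv=pts("wrist",D,roi);h=H[uv[:,1],uv[:,0]]
o=(X[:,2]>.032)&(X[:,2]<.046)&(h[:,1]>145);s=(X[:,2]>.024)&(X[:,2]<.04)&(h[:,1]<80)
for m in(o,s):
    x=X[m];r=cv2.minAreaRect((x[:,:2]*1000).astype(np.float32));print(m.sum(),x.min(0),x.max(0),np.percentile(x[:,2],[5,50,95]),r)
x=X[s];p=np.polyfit(x[:,1],x[:,0],1);print(p,np.polyval(p,[-.03,0,.05]),x[:,1].min())
# side view check of handle height
S=load("pics/s5.npz");Y,uv=pts("side",S);h=hsv(S)[uv[:,1],uv[:,0]]
m=(abs(Y[:,0]-.5)<.05)&(abs(Y[:,1]+.05)<.06)&(h[:,0]<13)&(h[:,1]>150)&(Y[:,2]>.02);y=Y[m];print(m.sum(),np.percentile(y[:,2],95),np.median(y,0),y.min(0),y.max(0))
E
```

```text
[ 13 156 207] [ 21  19 214] [ 25  80 244] [ 24  87 243]
1465 [ 0.4892 -0.0885  0.0346] [ 0.5161 -0.03    0.0393] [0.0358 0.037  0.0382] ((502.92510986328125, -59.287437438964844), (23.918651580810547, 57.83150863647461), 3.9210033416748047)
968 [ 0.4903 -0.0289  0.024 ] [0.5072 0.0466 0.0329] [0.0255 0.0299 0.0317] ((498.8786315917969, 8.92435073852539), (13.074098587036133, 75.78580474853516), 3.1134798526763916)
[-0.0581  0.4994] [0.5011 0.4994 0.4965] -0.028887775924996896
7 0.0349704096900582 [ 0.4904 -0.0293  0.0317] [ 0.4871 -0.0671  0.0231] [ 0.5103 -0.0277  0.0356]
```

```bash

python3 -m pendant '[{"grip":60,"offset":[35,0,0],"turn":0},{"grip":60,"offset":[35,0,0],"turn":0},{"grip":60,"offset":[35,0,0],"turn":0},{"grip":60,"offset":[36,0,0],"turn":0},{"grip":60,"offset":[0,0,20],"turn":0}]'| egrep 'pos|ft_force'
python3 -m pendant '[{"grip":60,"offset":[0,0,35],"turn":0},{"grip":60,"offset":[0,0,35],"turn":0},{"grip":60,"offset":[0,0,20],"turn":0},{"grip":60,"offset":[0,0,12],"turn":0},{"grip":60,"offset":[0,0,0],"turn":0}]'| egrep 'pos|ft_force'
python3 -m pendant '[{"grip":60,"offset":[0,0,0],"turn":0},{"grip":60,"offset":[0,0,0],"turn":0}]'| egrep 'pos|ft_force'
```

```text
tool_pos: [0.5007, 0.0038, 0.1384]
ft_force: [1.0, -0.4, 1.1]
tool_pos: [0.4964, -0.0012, 0.0309]
ft_force: [0.7, -0.9, -0.8]
tool_pos: [0.4999, -0.0018, 0.0345]
ft_force: [0.2, 0.4, 0.4]
```

```bash

python3 -m pendant '[{"grip":60,"offset":[0,0,10],"turn":0},{"grip":60,"offset":[0,0,6],"turn":0},{"grip":60,"offset":[0,0,2.5],"turn":0},{"grip":60,"offset":[0,0,0],"turn":0},{"grip":60,"offset":[0,0,0],"turn":0}]'| egrep 'pos|ft_force'
python3 -m pendant '[{"grip":5,"offset":[0,0,0],"turn":0},{"grip":5,"offset":[0,0,0],"turn":0},{"grip":5,"offset":[0,0,0],"turn":0},{"grip":5,"offset":[0,0,0],"turn":0},{"grip":5,"offset":[0,0,0],"turn":0}]'| egrep 'pos|force|gap'
python3 -m pendant '[{"grip":5,"offset":[0,0,0],"turn":0},{"grip":5,"offset":[0,0,0],"turn":0},{"grip":5,"offset":[0,0,0],"turn":0},{"grip":5,"offset":[0,0,0],"turn":0},{"grip":5,"offset":[0,0,0],"turn":0}]'| egrep 'pos|force|gap'
```

```text
tool_pos: [0.4992, -0.0024, 0.0151]
ft_force: [-0.3, -0.1, 0.6]
tool_pos: [0.4993, -0.0024, 0.0153]
ft_force: [-0.3, -0.8, 0.1]
finger_gap: 0.324
grasp_force: 0.0
tool_pos: [0.4993, -0.0024, 0.0152]
ft_force: [-0.2, -0.0, 0.9]
finger_gap: 0.146
grasp_force: 30.0
```

```bash

python3 -m pendant '[{"grip":5,"offset":[0,0,-4],"turn":0},{"grip":5,"offset":[0,0,-10],"turn":0},{"grip":5,"offset":[0,0,-20],"turn":0},{"grip":5,"offset":[0,0,-30],"turn":0},{"grip":5,"offset":[0,0,-30],"turn":0}]'| egrep 'pos|force|gap'
python3 -m pendant '[{"grip":5,"offset":[0,0,-20],"turn":0},{"grip":5,"offset":[0,0,0],"turn":0},{"grip":5,"offset":[0,0,0],"turn":0}]'| egrep 'pos|force|gap'
cat > tilt.py <<'E'
from h import *
import sys
f=sys.argv[1];D=grab("side",f);s=arm.state();p=np.array(s["tool_pos"]);R=np.array(s["tcp_rot"])
X,uv=pts("side",D);h=hsv(D)[uv[:,1],uv[:,0]];L=(X-p)@R   # tool coordinates
near=(abs(L[:,1])<.022)&(abs(L[:,2])<.06)&(abs(L[:,0])<.13)
for nm,m in(("handle",near&(h[:,0]<14)&(h[:,1]>140)&(L[:,0]<0)),("shank",near&(h[:,1]<90)&(h[:,2]>90)&(L[:,0]>.017))):
    l=L[m]*1000
    if len(l)<5: print(nm,len(l));continue
    print(nm,len(l),"min",l.min(0),"max",l.max(0),"med",np.median(l,0),"tops",np.percentile(l[:,2],5))
    if nm=="shank":
        k=np.polyfit(l[:,0],l[:,2],1);print(" slope z(x) deg",np.degrees(np.arctan(k[0])),"z at x=0",k[1],"y slope",np.degrees(np.arctan(np.polyfit(l[:,0],l[:,1],1)[0])))
print(p,R[:,0],s["ft_force"],s["moment"])
E
python3 tilt.py s6
```

```text
tool_pos: [0.4983, -0.0023, 0.1102]
ft_force: [0.1, 0.2, -2.2]
finger_gap: 0.145
grasp_force: 30.0
tool_pos: [0.4996, -0.0023, 0.1303]
ft_force: [-0.5, -0.4, -2.6]
finger_gap: 0.146
grasp_force: 30.0
handle 14 min [-78.1019 -20.1956 -46.4011] max [-11.045   10.7283 -19.6258] med [-51.0627   6.3221 -22.4003] tops -43.57694753191909
shank 34 min [ 17.1872  -7.586  -18.5603] max [54.8889 14.5743 -2.8401] med [ 42.3815  -1.2039 -14.9222] tops -17.297890142594667
 slope z(x) deg -4.454185636460473 z at x=0 -10.642072698534236 y slope -8.64148746488783
[ 0.4985 -0.0023  0.1288] [-0.0565  0.9984  0.0001] [-0.1898  0.3427 -3.2665] [ 0.0421 -0.106   0.0044]
```

```bash
cat > wt.py <<'E'
from h import *
import sys
D=grab("wrist",sys.argv[1]);X,uv=pts("wrist",D);L=(X-D["pos"])@D["rot"]*1000;h=hsv(D)[uv[:,1],uv[:,0]]
m=(abs(L[:,1])<9)&(L[:,0]>17)&(L[:,0]<75)&(L[:,2]>-30)&(L[:,2]<10)
l=L[m]
for a in range(16,66,6):
    k=l[(l[:,0]>=a)&(l[:,0]<a+6)]
    if len(k): c=k[k[:,2]<np.percentile(k[:,2],25)];print(a,len(k),"top z",np.percentile(k[:,2],10).round(1),"y",np.median(k[k[:,2]<np.percentile(k[:,2],60),1]).round(1),k[:,1].min().round(1),k[:,1].max().round(1))
print("tip x",l[:,0].max())
E
python3 wt.py w6
```

```text
16 216 top z -16.0 y -0.2 -8.9 8.9
22 252 top z -16.1 y 0.3 -6.5 6.6
28 251 top z -15.9 y 0.1 -7.0 6.5
34 269 top z -16.1 y -0.2 -6.9 7.1
40 284 top z -16.0 y -0.2 -6.9 7.0
46 292 top z -15.9 y 0.3 -6.8 6.9
52 57 top z -14.2 y -0.2 -5.1 5.8
tip x 52.5574326289849
```

The shank is held level, with its axis 9 mm above the TCP and the handle centre at x = -57.5 mm in tool coordinates. I'll carry it to a standoff in front of the notch.

```bash

python3 -m pendant '[{"grip":5,"offset":[-18,8,0],"turn":0},{"grip":5,"offset":[-33,14,0],"turn":0},{"grip":5,"offset":[-33,14,0],"turn":0},{"grip":5,"offset":[-33,14,0],"turn":0},{"grip":5,"offset":[-33,14,0],"turn":0}]'| egrep 'pos|force|gap'
python3 -m pendant '[{"grip":5,"offset":[-33,14,0],"turn":0},{"grip":5,"offset":[-33,12,0],"turn":0},{"grip":5,"offset":[-16,5,0],"turn":-4},{"grip":5,"offset":[0,0,0],"turn":-4},{"grip":5,"offset":[0,0,0],"turn":-4.4}]'| egrep 'pos|force|gap'
python3 -m pendant '[{"grip":5,"offset":[0,0,0],"turn":0},{"grip":5,"offset":[0,0,0],"turn":0},{"grip":5,"offset":[0,0,0],"turn":0}]'
python3 wt.py w7
```

```text
tool_pos: [0.5709, -0.1496, 0.1269]
ft_force: [0.2, -0.2, -0.5]
finger_gap: 0.144
grasp_force: 30.0
tool_pos: [0.6061, -0.2297, 0.126]
ft_force: [0.1, 1.0, -3.2]
finger_gap: 0.145
grasp_force: 30.0
time: 14.7
tool_pos: [0.6066, -0.2282, 0.1279]
tcp_rot: [[-0.268, 0.963, -0.002], [0.963, 0.268, 0.001], [0.001, -0.002, -1.0]]
ft_force: [0.4, -0.1, -1.0]
finger_gap: 0.143
grasp_force: 30.0
16 214 top z -16.0 y 0.4 -8.5 8.8
22 243 top z -16.0 y -0.1 -6.4 6.7
28 253 top z -16.0 y -0.1 -6.9 6.6
34 266 top z -15.9 y -0.1 -6.9 7.1
40 279 top z -16.0 y -0.1 -6.8 7.1
46 299 top z -16.0 y 0.4 -6.7 7.1
52 55 top z -14.1 y -0.1 -5.0 4.8
tip x 52.422137785754146
```

```bash

python3 -m pendant '[{"grip":5,"offset":[0,0,15],"turn":0},{"grip":5,"offset":[0,0,22],"turn":0},{"grip":5,"offset":[0,0,15],"turn":0},{"grip":5,"offset":[0,-10,0],"turn":0},{"grip":5,"offset":[0,-16,0],"turn":0}]'| egrep 'pos|force|gap'
python3 -m pendant '[{"grip":5,"offset":[0,0,0],"turn":0},{"grip":5,"offset":[0,0,0],"turn":0},{"grip":5,"offset":[0,0,0],"turn":0}]'
python3 - <<'E'
from h import *
a=grab("side","s8");t=grab("top","t8")
A=a["im"][110:190,230:350];B=t["im"][130:250,330:450]
show("c8",np.hstack([cv2.resize(A,(420,280),interpolation=2),cv2.resize(B,(280,280),interpolation=2)]),1.1)
s=arm.state();o=np.array([.5513,-.3044]);R=np.array([[.963,-.269],[.269,.963]]);print((s["tool_pos"][:2]-o)@R,s["tool_pos"][2])
E
```

```text
tool_pos: [0.582, -0.235, 0.0764]
ft_force: [0.7, -0.0, -1.7]
finger_gap: 0.148
grasp_force: 30.0
time: 15.42
tool_pos: [0.5829, -0.2359, 0.0784]
tcp_rot: [[-0.269, 0.963, 0.002], [0.963, 0.269, -0.001], [-0.001, 0.002, -1.0]]
ft_force: [-0.0, -0.5, -2.8]
finger_gap: 0.146
grasp_force: 30.0
[0.049  0.0576] 0.07803778259321027
```

View pics/c8.png

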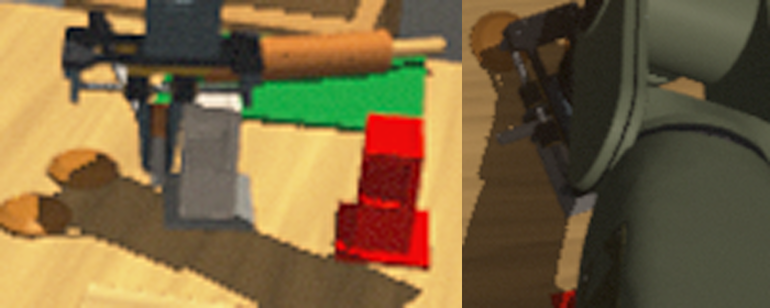

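The side crop shows the handle (160,130) just left of the grey rack (215,150), which is on the mouth side, at notch height. In rack coordinates it is at x = 49 and y = 0 mm. I'll slide it in.

```bash

python3 -m pendant '[{"grip":5,"offset":[0,0,3],"turn":0},{"grip":5,"offset":[0,-6,0],"turn":0},{"grip":5,"offset":[0,-6,0],"turn":0},{"grip":5,"offset":[0,-6,0],"turn":0},{"grip":5,"offset":[0,0,0],"turn":0}]'| egrep 'pos|force'
python3 -m pendant '[{"grip":5,"offset":[0,-6,0],"turn":0},{"grip":5,"offset":[0,-6,0],"turn":0},{"grip":5,"offset":[0,-6,0],"turn":0},{"grip":5,"offset":[0,0,0],"turn":0},{"grip":5,"offset":[0,0,0],"turn":0}]'| egrep 'pos|force'
python3 -m pendant '[{"grip":5,"offset":[0,-5,0],"turn":0},{"grip":5,"offset":[0,-4,0],"turn":0},{"grip":5,"offset":[0,-3,0],"turn":0},{"grip":5,"offset":[0,0,0],"turn":0},{"grip":5,"offset":[0,0,0],"turn":0}]'
python3 - <<'E'
from h import *
s=arm.state();o=np.array([.5513,-.3044]);R=np.array([[.963,-.269],[.269,.963]]);print((s["tool_pos"][:2]-o)@R,s["tool_pos"][2],s["ft_force"])
E
python3 wt.py w8
```

```text
tool_pos: [0.5632, -0.2407, 0.0741]
ft_force: [0.0, -0.2, -1.4]
grasp_force: 30.0
tool_pos: [0.5472, -0.2455, 0.0744]
ft_force: [-0.5, 0.3, -2.1]
grasp_force: 30.0
time: 16.77
tool_pos: [0.5359, -0.2487, 0.0743]
tcp_rot: [[-0.269, 0.963, 0.0], [0.963, 0.269, -0.0], [-0.0, 0.0, -1.0]]
ft_force: [0.1, -0.7, -1.9]
finger_gap: 0.149
grasp_force: 30.0
[0.0001 0.0578] 0.07429569631881172 [ 0.0842 -0.6822 -1.9299]
16 211 top z -15.9 y 0.1 -9.0 8.6
22 244 top z -15.9 y 0.4 -6.4 6.7
28 248 top z -16.0 y -0.1 -6.3 6.6
34 270 top z -16.1 y -0.1 -6.9 7.1
40 285 top z -16.2 y -0.1 -6.8 7.1
46 298 top z -16.0 y 0.4 -6.7 7.1
52 55 top z -14.0 y 0.4 -5.0 5.3
tip x 52.35349024829881
```

```bash

python3 -m pendant '[{"grip":5,"offset":[0,0,3],"turn":0},{"grip":5,"offset":[0,0,3],"turn":0},{"grip":5,"offset":[0,0,2],"turn":0},{"grip":5,"offset":[0,0,0],"turn":0},{"grip":5,"offset":[0,0,0],"turn":0}]'| egrep 'pos|ft_force'
python3 -m pendant '[{"grip":5,"offset":[0,0,1],"turn":0},{"grip":5,"offset":[0,0,0],"turn":0},{"grip":5,"offset":[0,0,0],"turn":0}]'| egrep 'pos|ft_force'
python3 -m pendant '[{"grip":5,"offset":[0,0,1],"turn":0},{"grip":5,"offset":[0,0,0],"turn":0},{"grip":5,"offset":[0,0,0],"turn":0}]'| egrep 'pos|ft_force'
```

```text
tool_pos: [0.5358, -0.2484, 0.0659]
ft_force: [0.4, -0.5, -1.6]
tool_pos: [0.536, -0.2486, 0.0652]
ft_force: [0.4, -0.9, -2.2]
tool_pos: [0.5359, -0.2486, 0.0642]
ft_force: [-0.1, 0.1, -2.1]
```

```bash

python3 -m pendant '[{"grip":5,"offset":[0,0,0.8],"turn":0},{"grip":5,"offset":[0,0,0],"turn":0},{"grip":5,"offset":[0,0,0],"turn":0}]'| egrep 'pos|ft_force'
python3 -m pendant '[{"grip":5,"offset":[0,0,0.8],"turn":0},{"grip":5,"offset":[0,0,0],"turn":0},{"grip":5,"offset":[0,0,0],"turn":0}]'| egrep 'pos|ft_force'
```

```text
tool_pos: [0.536, -0.2486, 0.0635]
ft_force: [0.5, -0.3, -2.4]
tool_pos: [0.5361, -0.2486, 0.0631]
ft_force: [-1.1, 0.5, 2.0]
```

Floor contact. I'll release, rise, and check the parked pin.

```bash

python3 -m pendant '[{"grip":50,"offset":[0,0,0],"turn":0},{"grip":50,"offset":[0,0,0],"turn":0},{"grip":50,"offset":[0,0,0],"turn":0},{"grip":50,"offset":[0,0,0],"turn":0},{"grip":50,"offset":[0,0,0],"turn":0}]'| egrep 'gap|force'
python3 -m pendant '[{"grip":50,"offset":[0,0,-8],"turn":0},{"grip":50,"offset":[0,0,-20],"turn":0},{"grip":50,"offset":[0,0,-35],"turn":0},{"grip":50,"offset":[0,0,-40],"turn":0},{"grip":50,"offset":[0,0,-40],"turn":0}]'| egrep 'gap|force'
python3 -m pendant '[{"grip":50,"offset":[0,0,-40],"turn":0},{"grip":50,"offset":[-20,20,-30],"turn":0},{"grip":50,"offset":[-30,20,0],"turn":0},{"grip":50,"offset":[-30,0,0],"turn":0},{"grip":50,"offset":[0,0,0],"turn":0}]'
cat > park.py <<'E'
from h import *
import sys
o=np.array([.5513,-.3044]);R=np.array([[.963,-.269],[.269,.963]])
for n in("wrist","side"):
    D=grab(n,sys.argv[1]+n);X,uv=pts(n,D);h=hsv(D)[uv[:,1],uv[:,0]];L=np.c_[(X[:,:2]-o)@R,X[:,2]]*1000
    m=(abs(L[:,0])<22)&(L[:,1]>38)&(L[:,1]<130)&(L[:,2]>55)&(L[:,2]<100)
    l=L[m];print(n,"shank",len(l))
    if len(l)>5:
        print(" min",l.min(0),"max",l.max(0))
        for a in range(38,118,16):
            k=l[(l[:,1]>=a)&(l[:,1]<a+16)]
            if len(k):print(" y",a,len(k),"x",np.median(k[:,0]).round(1),"top",np.percentile(k[:,2],90).round(1))
    w=(abs(L[:,0])<26)&(abs(L[:,1])<36)&(L[:,2]>58)&(L[:,2]<104)&(h[:,0]<15)&(h[:,1]>110);l=L[w]
    if len(l):print(" handle",len(l),l.min(0),l.max(0))
E
python3 park.py p1
```

```text
ft_force: [0.7, 0.4, -0.1]
finger_gap: 0.476
grasp_force: 0.0
ft_force: [1.3, 1.0, 0.6]
finger_gap: 0.551
grasp_force: 0.0
time: 19.48
tool_pos: [0.5975, -0.3192, 0.2754]
tcp_rot: [[-0.268, 0.964, 0.001], [0.964, 0.268, -0.004], [-0.004, 0.0, -1.0]]
ft_force: [0.3, 0.0, -1.2]
finger_gap: 0.55
grasp_force: 0.0
wrist shank 644
 min [-7.0718 38.0004 71.2939] max [  7.9107 110.6757  80.9892]
 y 38 140 x 1.2 top 79.3
 y 54 142 x 1.2 top 79.1
 y 70 143 x 1.4 top 79.2
 y 86 150 x 1.4 top 79.5
 y 102 69 x 1.5 top 79.5
side shank 47
 min [-21.1209  39.0314  68.1076] max [  4.7741 114.519   91.4201]
 y 38 10 x -2.5 top 82.2
 y 54 6 x -1.9 top 78.9
 y 70 8 x -1.4 top 79.3
 y 86 8 x -2.6 top 79.4
 y 102 15 x -0.8 top 79.0
 handle 47 [-11.5106 -10.5569  59.7844] [10.9722 35.9284 88.3795]
```

The pin is parked as intended: shank level, top at 79 mm, tip at rack y = 111 mm, handle inside. Next is the lever, with the fingers shut.

```bash

python3 -m pendant '[{"grip":0,"offset":[0,0,0],"turn":6.2},{"grip":0,"offset":[0,0,0],"turn":6.2},{"grip":0,"offset":[36,-5,0],"turn":0},{"grip":0,"offset":[36,-5,0],"turn":0},{"grip":0,"offset":[36,-5,0],"turn":0}]' >/dev/null
python3 -m pendant '[{"grip":0,"offset":[36,-5,0],"turn":0},{"grip":0,"offset":[36,-5,0],"turn":0},{"grip":0,"offset":[36,-5,0],"turn":0},{"grip":0,"offset":[36,-5,0],"turn":0},{"grip":0,"offset":[36,-5,0],"turn":0}]' >/dev/null
python3 -m pendant '[{"grip":0,"offset":[36,-5,0],"turn":0},{"grip":0,"offset":[36,-5,0],"turn":0},{"grip":0,"offset":[36,-5,0],"turn":0},{"grip":0,"offset":[0,0,0],"turn":0},{"grip":0,"offset":[0,0,0],"turn":0}]'
python3 - <<'E'
from h import *
D=grab("wrist","w9");X,uv=pts("wrist",D);h=hsv(D)[uv[:,1],uv[:,0]]
p=(h[:,2]<70)&(abs(X[:,0]-.485)<.06)&(abs(X[:,1]-.296)<.06)&(abs(X[:,2]-.125)<.007)
x=X[p];print(p.sum(),np.median(x,0),cv2.minAreaRect((x[:,:2]*1000).astype(np.float32)))
s=arm.state();R=s["tcp_rot"];print(s["tool_pos"],(np.array([.486,.296,.14])-s["tool_pos"])@R)
E
```

```text
time: 20.83
tool_pos: [0.5172, 0.0792, 0.2761]
tcp_rot: [[-0.061, 0.998, 0.0], [0.998, 0.061, -0.0], [-0.0, 0.0, -1.0]]
ft_force: [-0.7, -1.3, -0.3]
finger_gap: 0.006
grasp_force: 0.0
247 [0.491  0.2683 0.1233] ((488.61761474609375, 272.22564697265625), (48.01536178588867, 12.936715126037598), 4.320580959320068)
[0.5177 0.078  0.276 ] [ 0.2196 -0.0189  0.1359]
```

```bash

python3 -m pendant '[{"grip":0,"offset":[36,-3,0],"turn":0},{"grip":0,"offset":[36,-3,0],"turn":0},{"grip":0,"offset":[36,-3,0],"turn":0},{"grip":0,"offset":[36,-3,0],"turn":0},{"grip":0,"offset":[36,-3,0],"turn":0}]' >/dev/null
python3 -m pendant '[{"grip":0,"offset":[36,-3,0],"turn":0},{"grip":0,"offset":[3,0,25],"turn":0},{"grip":0,"offset":[0,0,35],"turn":0},{"grip":0,"offset":[0,0,35],"turn":0},{"grip":0,"offset":[0,0,30],"turn":0}]' >/dev/null
python3 -m pendant '[{"grip":0,"offset":[0,0,0],"turn":0},{"grip":0,"offset":[0,0,0],"turn":0},{"grip":0,"offset":[0,0,0],"turn":0}]'
```

```text
time: 21.97
tool_pos: [0.49, 0.2949, 0.1525]
tcp_rot: [[-0.055, 0.998, 0.003], [0.998, 0.055, 0.001], [0.001, 0.003, -1.0]]
ft_force: [0.6, 0.4, 0.0]
finger_gap: 0.002
grasp_force: 0.0
```

```bash

python3 -m pendant '[{"grip":0,"offset":[0,-4,10],"turn":0},{"grip":0,"offset":[0,0,8],"turn":0},{"grip":0,"offset":[0,0,5],"turn":0},{"grip":0,"offset":[0,0,5],"turn":0},{"grip":0,"offset":[0,0,5],"turn":0}]'| egrep 'pos|ft_force'
python3 -m pendant '[{"grip":0,"offset":[0,0,6],"turn":0},{"grip":0,"offset":[0,0,6],"turn":0},{"grip":0,"offset":[0,0,6],"turn":0},{"grip":0,"offset":[0,0,6],"turn":0},{"grip":0,"offset":[0,0,6],"turn":0}]'| egrep 'pos|ft_force'
python3 -m pendant '[{"grip":0,"offset":[0,0,4],"turn":0},{"grip":0,"offset":[0,0,3],"turn":0},{"grip":0,"offset":[0,0,2],"turn":0},{"grip":0,"offset":[0,0,0],"turn":0},{"grip":0,"offset":[0,0,0],"turn":0}]'| egrep 'pos|ft_force'
```

```text
tool_pos: [0.485, 0.295, 0.1187]
ft_force: [-0.4, -1.7, 5.7]
tool_pos: [0.487, 0.2952, 0.0896]
ft_force: [2.4, -1.9, 10.9]
tool_pos: [0.4883, 0.2953, 0.0815]
ft_force: [2.3, -3.3, 12.4]
```

```bash

python3 -m pendant '[{"grip":0,"offset":[0,0,2],"turn":0},{"grip":0,"offset":[0,0,0],"turn":0},{"grip":0,"offset":[0,0,0],"turn":0}]'| egrep 'pos|ft_force'
python3 -m pendant '[{"grip":0,"offset":[0,0,2],"turn":0},{"grip":0,"offset":[0,0,0],"turn":0},{"grip":0,"offset":[0,0,0],"turn":0}]'| egrep 'pos|ft_force'
python3 -m pendant '[{"grip":0,"offset":[0,0,1],"turn":0},{"grip":0,"offset":[0,0,0],"turn":0},{"grip":0,"offset":[0,0,0],"turn":0}]'| egrep 'pos|ft_force'
```

```text
tool_pos: [0.4886, 0.2953, 0.0798]
ft_force: [2.6, -3.2, 12.6]
tool_pos: [0.4889, 0.2953, 0.0782]
ft_force: [3.1, -4.5, 12.8]
tool_pos: [0.489, 0.2953, 0.078]
ft_force: [2.7, -4.6, 18.3]
```

Force jumps, so the lever is at its stop. I'll press 0.5 mm more, hold, then rise.

```bash

python3 -m pendant '[{"grip":0,"offset":[0,0,0.5],"turn":0},{"grip":0,"offset":[0,0,0],"turn":0},{"grip":0,"offset":[0,0,0],"turn":0},{"grip":0,"offset":[0,0,0],"turn":0},{"grip":0,"offset":[0,0,0],"turn":0}]'| egrep 'pos|ft_force'
python3 -m pendant '[{"grip":0,"offset":[0,0,0],"turn":0},{"grip":0,"offset":[0,0,0],"turn":0},{"grip":0,"offset":[0,0,0],"turn":0},{"grip":0,"offset":[0,0,0],"turn":0},{"grip":0,"offset":[0,0,0],"turn":0}]'| egrep 'pos|ft_force'
python3 -m pendant '[{"grip":0,"offset":[0,0,0],"turn":0},{"grip":0,"offset":[0,0,0],"turn":0},{"grip":0,"offset":[0,0,0],"turn":0},{"grip":0,"offset":[0,0,0],"turn":0},{"grip":0,"offset":[0,0,0],"turn":0}]'| egrep 'pos|ft_force'
python3 -m pendant '[{"grip":0,"offset":[0,0,-5],"turn":0},{"grip":0,"offset":[0,0,-10],"turn":0},{"grip":0,"offset":[0,0,-12],"turn":0},{"grip":0,"offset":[0,0,-15],"turn":0},{"grip":0,"offset":[0,0,-20],"turn":0}]'| egrep 'pos|ft_force'
python3 -m pendant '[{"grip":0,"offset":[0,0,-35],"turn":0},{"grip":0,"offset":[0,0,-35],"turn":0},{"grip":0,"offset":[-35,0,0],"turn":0},{"grip":0,"offset":[-35,0,0],"turn":0},{"grip":0,"offset":[-35,0,0],"turn":0}]' >/dev/null
python3 -m pendant '[{"grip":0,"offset":[-35,0,0],"turn":0},{"grip":0,"offset":[-35,0,0],"turn":0},{"grip":0,"offset":[0,0,0],"turn":0},{"grip":0,"offset":[0,0,0],"turn":0},{"grip":0,"offset":[0,0,0],"turn":0}]'
python3 - <<'E'
from h import *
for n in("side","wrist"):
    D=grab(n,"f"+n);X,uv=pts(n,D);h=hsv(D)[uv[:,1],uv[:,0]]
    p=(h[:,2]<70)&(abs(X[:,0]-.485)<.035)&(abs(X[:,1]-.296)<.035)&(X[:,2]<.16)&(X[:,2]>.05)
    if p.any():print(n,p.sum(),np.percentile(X[p,2],[50,90]),X[p].max(0))
E
python3 park.py p2 | grep -A9 side
```

```text
tool_pos: [0.489, 0.2954, 0.0779]
ft_force: [1.5, -6.1, 20.2]
tool_pos: [0.489, 0.2953, 0.0779]
ft_force: [1.8, -4.7, 20.0]
tool_pos: [0.489, 0.2953, 0.0778]
ft_force: [1.8, -5.2, 20.2]
tool_pos: [0.485, 0.2949, 0.1359]
ft_force: [-0.1, 0.1, 0.3]
time: 26.47
tool_pos: [0.4946, 0.1205, 0.2053]
tcp_rot: [[-0.056, 0.998, 0.001], [0.998, 0.056, 0.001], [0.001, 0.001, -1.0]]
ft_force: [-0.3, -0.5, 0.7]
finger_gap: 0.006
grasp_force: 0.0
side 330 [0.1244 0.1263] [0.5171 0.3285 0.1278]
wrist 623 [0.124  0.1255] [0.5114 0.2948 0.1276]
side shank 34
 min [-8.9653 39.4649 66.3761] max [  3.0062 114.1339  80.044 ]
 y 38 1 x -2.6 top 78.8
 y 54 2 x -1.9 top 76.0
 y 70 8 x -1.4 top 79.1
 y 86 8 x -2.5 top 79.1
 y 102 15 x -0.7 top 78.2
 handle 17 [-13.8393  22.6631  75.8023] [ 8.2215 33.3339 86.1211]
```

The lever is back up at 126 mm and the pin is still parked.

```bash
python3 -c "
from plant import arm
print(arm.job_done())"
```

```text
the job is handed in; nothing more can be done
None
```

Job handed in at about 27 s: the pin was drawn, laid on the board and parked by its shank in the grey rack's notch; the lever was pressed to its stop, held over 1 s and sprang back to 126 mm.

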